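# Slide the loaded serving tray across the gap into the tray station

## Task

Slide the loaded wooden tray, handle end last, from the pale wooden riser across the open gap and into the grey tray station, keeping it level so that its nose never sags into the gap and never lifting it off to carry it. Push it gently fully home against the black rubber stop, so that the yellow sprung catch snaps up behind it, without ramming the stop or the side rails. Keep the bottle and tumblers standing on the tray, leave the sugar jar, the mug and the rest of the tableware alone, then let go.

Things in the scene. Friction and masses are not known exactly. Their poses are not given: they have to be found in the camera images.
- riser: pale wooden riser, fixed, deck 400 mm (x) by 380 mm (y), deck top 80 mm above the table. Origin on the table surface, right below its straight gap edge, on the tray lane's centre line; +y of its frame runs along the lane towards the gap and station, z up; the deck reaches y = 0 to -380 mm, x = -150 to +250 mm
- station: grey-topped tray station, fixed, across a 105 to 125 mm gap from the riser; deck 400 mm (x) by 390 mm (y), its top 78 mm above the origin and 1 to 3 mm below the riser's deck. Origin at table level below its mouth edge at the gap, on the bay's centre line; +y runs into the bay (the sliding direction), z up; deck from y = 0 to 390 mm
- station_home (a point): point on the station's deck on the bay's centre line, 310 mm in from the mouth edge; axes as the station's. The stop's face is clamped somewhere from 0 to 40 mm beyond this point (different each time, not measured: feel or see where it is)
- fittings: side rails and stop of the station; origin that of the station. Two dark steel rails 18 mm high, 232 mm apart (6 mm clearance each side of the tray), from the mouth in, flared about 13 mm wider each side at the mouth; between them at the bay's end a black rubber stop bar 228 x 16 x 30 mm high, clamped where it is, with the catch on its carriage
- catch (a joint): yellow sprung catch in the station deck, 60 mm wide, on the centre line: a ramp rising 7 mm towards the stop, its square face always 262.5 mm before the stop's face. Joint in m: 0 = fully up, -0.0085 = pressed below flush. The tray rides it down (spring 1 to 2.5 N); when the tray's nose is within 2.5 mm of the stop it snaps up behind the tray's tail
- tray: wooden tray, 260 mm long (y), 220 mm wide (x), floor 8 mm thick, rim 24 mm high, 0.33 kg. Origin at the centre of its underside, nose to +y, tail with the handle to -y, z up. Loaded (0.9 kg in all) near the nose: centre of mass only about 80 mm behind the nose, so it tips into the gap unless its tail is held down. Friction on the decks: 4 to 7 N
- tray_nose (a point): middle of the bottom edge of the tray's nose, 130 mm ahead of the tray's origin; axes as the tray's
- tray_handle (a point): point in the dark wooden upright handle tab on the tray's tail, 45 mm above the tray's underside, 123 mm behind its origin; axes as the tray's. The tab is 14 mm thick (y), 70 mm wide (x), its top 66 mm above the underside; pinch it from above with the fingers closing along y, one each side; it takes a 60 N grip
- bottle: closed green glass bottle, 72 mm diameter, 180 mm high, about 0.34 kg, standing loose on the tray near its nose; origin centre of base
- tumbler_a: empty glass tumbler, 62 mm diameter, 85 mm high, 0.11 kg, loose on the tray beside the bottle; origin centre of base
- tumbler_b: a second, same tumbler on the bottle's other side; origin centre of base
- sugar_jar: white lidded jar 64 mm diameter, 90 mm high, on the riser beside the tray's lane; leave alone
- mug: blue mug 80 mm diameter, 85 mm high, on the station outside the rails; leave alone

How it is judged:
By the outcome, as a careful person would: the job done as asked, in the order asked, and still so for the second after the job is handed in, with the robot touching nothing.
It also fails if it takes over 51 s, if anything falls off the work surface, if the arm or the gripper's body presses on something with over 40 N, if the wrist force passes 120 N, or if a joint passes its speed limit or range.

## Robot

A 6-joint arm with a two-finger parallel gripper is mounted at the origin on the work surface. World frame = base frame: x ahead of the robot, y to its left, z up, the work surface at z = 0. Lengths are in m, angles in rad, forces in N, time in s.
With the tool pointing down it reaches from about 0.375 to 0.825 m from the base axis. Payload 5.5 kg.
Tool frame: the origin (TCP) lies on the centre line of the jaws, within the pads' length; the fingertips stand 25 mm ahead of it and the grasp point (between the pads) lies 6 mm ahead of it; z points along the fingers, y is the line along which they close (so a half turn about z gives the same grasp; the last joint's range is limited). The gripper opens to 85 mm and grips with 20 to 120 N. Pads are 22 mm wide; open, the fingers measure 114 mm over their backs; the gripper's body (76 mm by 85 mm) begins 54 mm behind the grasp point. The pads swing forward as they close: fully open they stand 13 mm farther back than shut.
Start: joints at [-1.302, 0.314, -0.047, 1.21, 0, 1.571], TCP at [0.159, -0.578, 0.256] pointing down, gripper open.
Joint ranges: [-2.67, 2.67], [-0.69, 1.73], [-1.03, 1.25], [-2.08, 2.16], [-1.42, 1.45], [-3.14, 3.14]. Speed limits (rad/s): [2.39, 2.39, 3.01, 3.14, 3.14, 3.14].

## Interface

Orientations are given as a unit quaternion [w, x, y, z].
In Python, from station import state, imaging, job gives the robot as it stands. The module is installed in compiled form; this text tells all that it offers.
- The arm moves only by the tool jog_arm, never from a script. Its argument "steps" is a list of rows, each an object of numbers: "x", "y", "z": the shift along the world's x, y, z in shares of 60 cm (1.0 is 60 cm); "ax", "ay", "az": the turn, a rotation vector about the world's x, y, z in normalised numbers (1 is 120 degrees); "claw": the opening, from 0 (shut) to 1 (fully open). In form: [{"x": .., "y": .., "z": .., "ax": .., "ay": .., "az": .., "claw": ..}, ...]. A call has 1 to 5 rows; each row is the pose to reach, as a shift and turn from the pose commanded when the call began; what a row does not reach only later rows make up. A row lasts 1/8 s, in which the tool goes at most 62.5 mm and 10.7 degrees, less where a joint would pass 70% of its speed; a pose out of reach is approached as far as the arm can. A shift or turn number past 1, either way, is cut back to 1. A call with a gripper value outside its range is refused whole. The fingers move at their own pace and stop on an object; "squeeze" is the grip in N (left out, the last holds). Time passes only in rows, so rows that repeat a pose let the fingers close. It gives the time, the measured TCP pose, the force, the opening and the grip force at its end, in the units of the state.
- state(): the state, without advancing time (a new reading comes with each control period).
- imaging.camera(name): name is "scene" or "top" or "wrist"; returns the picture (480x640x3 uint8, blue, green, red); there is no depth.
- imaging.calibration(name): a dict with "fx", "fy", "cx", "cy" (pixels), "pose" (4x4, takes a point from camera to world coordinates). Camera axes: x right, y down, z forward; pixel columns grow to the right and rows downward; lengths in m; the calibration is good to about 2 mm. A picture is of the moment at which its call begins: read the wrist's pose just before it. calibration takes no time and is no camera call; for the wrist camera it gives the pose at the moment of the call.
- job.hand_in(): hands the job in; it is judged then, once.
Trained networks look in the newest picture that a camera, given by its name, has taken for a name from the list of things; names that differ only in an ending like _2 or _b are one class to them, and where a whole thing is asked for, a point or a joint stands for the part that bears it (a point fixed in the world has none). Each returns a list of dicts, best first, with "score" (0 to 1); they miss things now and then, are a little off and sometimes report something else, mostly with a low value. They report only what shows in the picture. A call takes as long as a camera call.
- imaging.boxes_of(camera, label): "centre" ([column, row] in pixels, amid what is visible of it).
- imaging.landmark_of(camera, label): "centre" ([column, row] in pixels: a listed point, or the origin of a listed thing).
The state is a dict: "time": time; "qpos": joint angles; "dq": joint speeds; "tau": joint torques, N m; "tcp_pos": TCP position; "orientation": TCP orientation; "ft_force": force on the tool from outside, world axes, zero at the start; "ft_torque": the same for the moment, N m; "grip_width": opening from 0.0 (shut) to 1.0 (fully open); "grasp_force": force on a finger pad.
Only numpy, scipy, OpenCV 4.12 (cv2) and the standard library are available. Lean on these libraries where they do the work, as an engineer would, in place of code of your own. Each camera call takes 0.05 s, during which the arm holds its last target. There are 200 camera calls.

## Working session

There is one attempt and no reset: what is moved stays moved. The work goes in short steps, Python scripts to look and compute and a tool call to move; the robot and the scene stay as the last step left them, time stands still between calls to the robot, and variables do not carry over. Pictures are saved under pics/ and viewed, at most 10 in all, crops included, and the job is handed in when it is done.

Besides the shell and the picture viewer there is one more tool, called after ">>>" as name(argument=value, ...) on one line, values as JSON. jog_arm: Moves the arm, as the interface text tells. Its arguments: {"type":"object","properties":{"steps":{"type":"array"},"squeeze":{"type":"number"}},"required":["steps"]}

```bash
mkdir -p pics; cat > h.py <<'E'
import numpy as np, cv2
from station import state, imaging, job
def ray(cam,uv,z):
    c=imaging.calibration(cam);P=np.array(c["pose"])
    d=P[:3,:3]@np.array([(uv[0]-c["cx"])/c["fx"],(uv[1]-c["cy"])/c["fy"],1.]);o=P[:3,3]
    return (o+d*(z-o[2])/d[2]).round(4)
def proj(cam,p):
    c=imaging.calibration(cam);P=np.linalg.inv(np.array(c["pose"]))
    q=P[:3,:3]@np.array(p)+P[:3,3];return (q[:2]/q[2]*[c["fx"],c["fy"]]+[c["cx"],c["cy"]]).round(1)
E
python3 - <<'E'
from h import *
for cam in ["top","scene"]:
    cv2.imwrite(f"pics/{cam}0.png",imaging.camera(cam))
    print(cam,np.array(imaging.calibration(cam)["pose"])[:3,3].round(3))
    for n,z in [("riser",0),("station",0),("station_home",.078),("tray",.08),("tray_nose",.08),("tray_handle",.125),("catch",.078),("bottle",.088),("tumbler_a",.088),("sugar_jar",.08),("mug",.078)]:
        for r in imaging.landmark_of(cam,n)[:2]: print(n,round(r["score"],2),np.round(r["centre"],1),ray(cam,r["centre"],z))
s=state();print(s["time"],s["tcp_pos"],s["orientation"],s["grip_width"])
E
```

```text
top [0.361 0.049 1.3  ]
riser 0.82 [357.1 279.4] [ 0.5156 -0.0463  0.    ]
station 0.82 [310.2 276.6] [0.5148 0.0776 0.    ]
station_home 0.67 [186.5 256.6] [0.5349 0.3881 0.078 ]
tray 0.98 [423.3 283.5] [ 0.5069 -0.204   0.08  ]
tray_nose 0.93 [371.2 277.4] [ 0.5134 -0.075   0.08  ]
tray_handle 0.71 [477.4 291.6] [ 0.4909 -0.3231  0.125 ]Traceback (most recent call last):
  File "<stdin>", line 6, in <module>
ValueError: it knows: bottle, fittings, mug, riser, station, station_home, sugar_jar, tray, tray_handle, tray_nose, tumbler
```

View pics/top0.png

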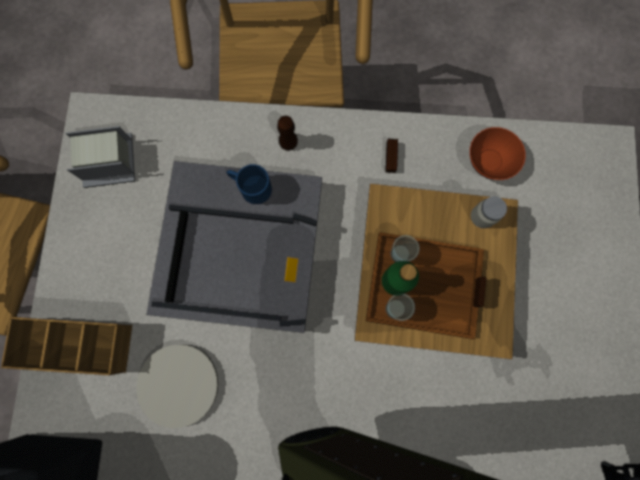

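The top view shows the tray at (425,285) with its handle at (480,291), and the station on the left. The catch is at (291,270) and the stop at (177,257). The lane runs roughly along +y.

```bash
python3 - <<'E'
from h import *
cv2.imwrite("pics/scene0.png",imaging.camera("scene"));
w=imaging.camera("wrist");cv2.imwrite("pics/wrist0.png",w)
print(np.array(imaging.calibration("wrist")["pose"]).round(3))
for cam in ["scene","wrist"]:
    for n,z in [("riser",0),("station",0),("station_home",.078),("tray",.08),("tray_nose",.08),("tray_handle",.125),("sugar_jar",.08)]:
        for r in imaging.landmark_of(cam,n)[:1]: print(cam,n,round(r["score"],2),np.round(r["centre"],1),ray(cam,r["centre"],z))
t=imaging.camera("top")
cv2.imwrite("pics/topc.png",cv2.resize(t[140:370,140:540],(800,460),interpolation=cv2.INTER_CUBIC))
m=cv2.inRange(cv2.cvtColor(t,cv2.COLOR_BGR2HSV),(18,150,90),(32,255,255))
m[:,:250]=0;m[:,340:]=0
c=max(cv2.findContours(m,0,2)[0],key=cv2.contourArea);r=cv2.minAreaRect(c);print("catch",r,ray("top",r[0],.08))
s=state();print(s["time"],s["tcp_pos"],s["orientation"],s["grip_width"],s["ft_force"])
E
```

```text
[[ 0.266 -0.919 -0.29   0.232]
 [-0.964 -0.254 -0.079 -0.558]
 [-0.001  0.3   -0.954  0.374]
 [ 0.     0.     0.     1.   ]]
scene station 0.92 [352.9 268.9] [0.5153 0.0703 0.    ]
scene station_home 0.68 [462.  329.1] [0.5384 0.3854 0.078 ]
scene tray_nose 0.67 [312.9 213. ] [ 0.5177 -0.0743  0.08  ]
scene tray_handle 0.95 [263.6 157.2] [ 0.4963 -0.3165  0.125 ]
scene sugar_jar 0.96 [196.2 190.4] [ 0.6849 -0.3468  0.08  ]
catch ((290.84619140625, 269.2308044433594), (10.915056228637695, 23.814666748046875), 7.125016689300537) [0.5204 0.1251 0.08  ]
1.2 [ 0.15932488 -0.5784406   0.25627955] [-2.37783696e-05  9.90984857e-01  1.33973925e-01 -1.63278649e-05] 1.0013368747720848 [0.3279213  0.30917122 0.14871088]
```

View pics/scene0.png

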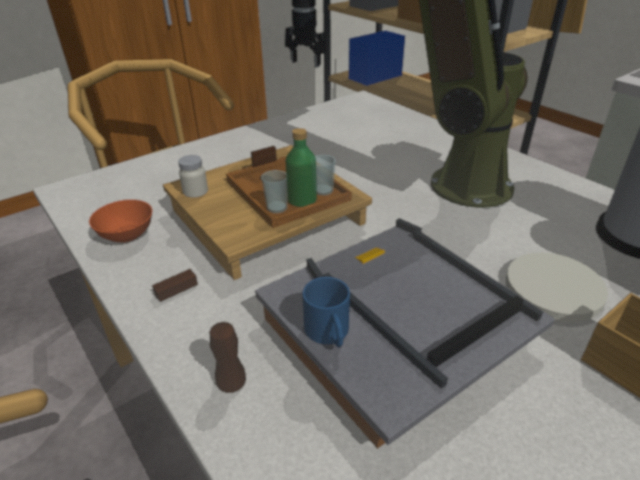

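View pics/wrist0.png

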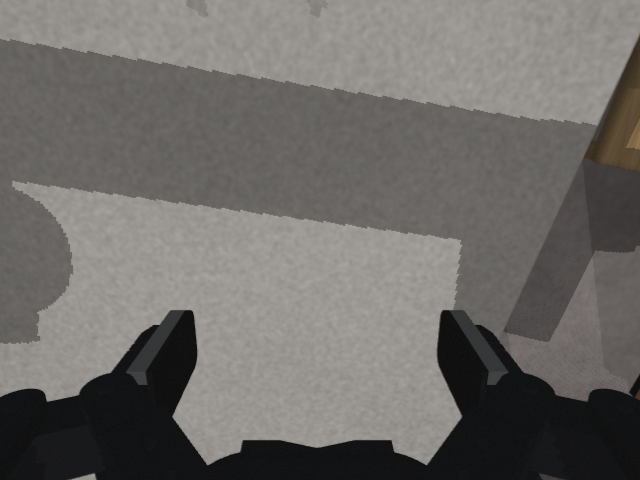

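View pics/topc.png

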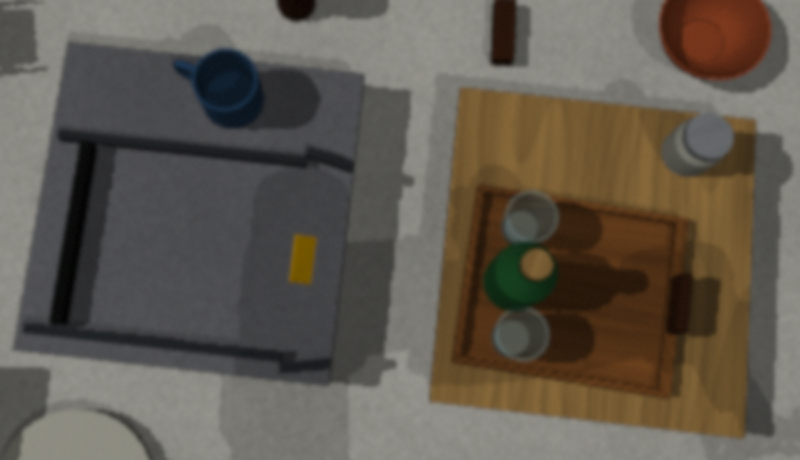

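The scene view shows the same layout: bottle and tumblers stand near the nose, the stop is near the far end and the mug is outside the rail. The wrist sees only the table so far. I'll measure corners from the top view next.

```bash
python3 - <<'E'
from h import *
def C(p): return [140+(p[0]+.5)/2-.5,140+(p[1]+.5)/2-.5]
G={"station deck":(.078,[(68,42),(363,72),(330,383),(15,348)]),"riser":(.08,[(459,88),(756,120),(744,437),(430,402)]),
"tray rim":(.104,[(482,188),(688,217),(669,397),(455,361)]),"stop face top":(.108,[(95,148),(70,322)]),"rail far inner":(.096,[(62,140),(306,165)]),"rail near inner":(.096,[(25,323),(292,354)]),"handle top":(.146,[(672,275),(690,275),(686,333),(667,331)])}
for n,(z,ps) in G.items():
    q=np.array([ray("top",C(p),z)[:2] for p in ps]);print(n,*q.round(3).tolist(),q.mean(0).round(4))
    for i in range(len(q)):
        d=q[(i+1)%len(q)]-q[i];print("   len %.3f ang %.1f"%(np.hypot(*d),np.degrees(np.arctan2(d[1],d[0]))))
E
```

```text
station deck [0.784, 0.451] [0.769, 0.066] [0.372, 0.08] [0.388, 0.467] [0.578  0.2659]
   len 0.386 ang -92.2
   len 0.397 ang 178.0
   len 0.387 ang 87.6
   len 0.396 ang -2.2
riser [0.755, -0.059] [0.738, -0.44] [0.342, -0.42] [0.357, -0.042] [ 0.5478 -0.2402]
   len 0.381 ang -92.6
   len 0.396 ang 177.1
   len 0.378 ang 87.6
   len 0.398 ang -2.4
tray rim [0.62, -0.091] [0.601, -0.345] [0.382, -0.323] [0.407, -0.068] [ 0.5026 -0.2067]
   len 0.255 ang -94.4
   len 0.220 ang 174.1
   len 0.256 ang 84.4
   len 0.214 ang -6.3
stop face top [0.638, 0.391] [0.422, 0.395] [0.53  0.393]
   len 0.216 ang 178.9
   len 0.216 ang -1.1
rail far inner [0.648, 0.437] [0.636, 0.128] [0.6423 0.2826]
   len 0.309 ang -92.2
   len 0.309 ang 87.8
rail near inner [0.418, 0.453] [0.403, 0.127] [0.4104 0.2901]
   len 0.326 ang -92.7
   len 0.326 ang 87.3
handle top [0.522, -0.312] [0.523, -0.334] [0.456, -0.329] [0.456, -0.307] [ 0.4892 -0.3205]
   len 0.021 ang -86.2
   len 0.068 ang 176.0
   len 0.022 ang 87.9
   len 0.066 ang -4.8
```

The rows are not in the units I measure in: shifts go in shares of 60 cm and turns go in shares of 120 degrees. I convert before sending: 29 cm / 60 = 0.4833, 24 cm / 60 = 0.4, -20 degrees / 120 = -0.1667.

>>> jog_arm(steps=[{"x": 0.1,"y": 0.0767,"az": -0.0333},{"x": 0.2,"y": 0.155,"az": -0.0667},{"x": 0.3,"y": 0.2333,"az": -0.1},{"x": 0.4,"y": 0.31,"az": -0.1333},{"x": 0.4833,"y": 0.375,"az": -0.1667}])

```text
$.steps[0]: bad value
```

In the tool's units: 4 cm / 60 = 0.0667, 3 cm / 60 = 0.05.

>>> jog_arm(steps=[{"x": 0.0667,"y": 0.05},{"x": 0.0667,"y": 0.05},{"x": 0.0667,"y": 0.05}])

```text
$.steps[0]: bad value
```

```bash
python3 - <<'E'
from h import *
w=imaging.camera("wrist");cv2.imwrite("pics/wrist1.png",w)
for n,z in [("tray",.08),("tray_handle",.125),("riser",0),("tray_nose",.08)]:
    for r in imaging.landmark_of("wrist",n)[:1]: print(n,round(r["score"],2),np.round(r["centre"],1),ray("wrist",r["centre"],z))
s=state();print(s["time"],s["tcp_pos"],s["orientation"],s["ft_force"])
E
```

```text
1.45 [ 0.15934278 -0.5784533   0.25629842] [6.16304886e-06 9.90983834e-01 1.33981492e-01 2.18232053e-06] [0.78660971 0.68592928 0.03543625]
```

View pics/wrist1.png

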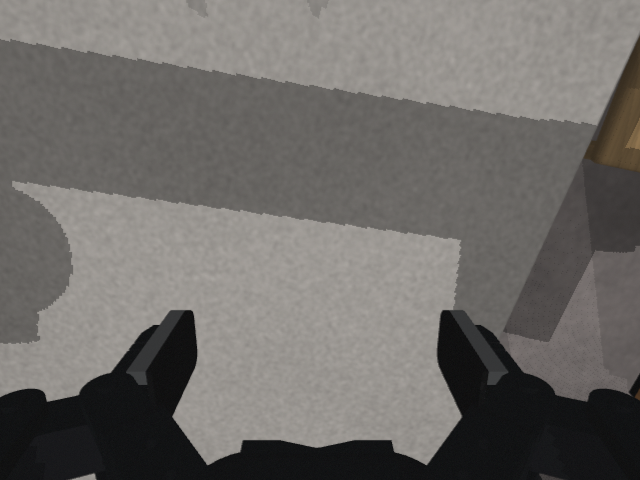

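The call was refused, so nothing moved and the wrist view is unchanged. Every row needs all the fields.

In the tool's units: 29 cm / 60 = 0.4833, 24 cm / 60 = 0.4, -20 degrees / 120 = -0.1667.

>>> jog_arm(steps=[{"x": 0.1,"y": 0.0767,"z": 0,"ax": 0,"ay": 0,"az": -0.0333,"claw": 1},{"x": 0.2,"y": 0.155,"z": 0,"ax": 0,"ay": 0,"az": -0.0667,"claw": 1},{"x": 0.3,"y": 0.2333,"z": 0,"ax": 0,"ay": 0,"az": -0.1,"claw": 1},{"x": 0.4,"y": 0.31,"z": 0,"ax": 0,"ay": 0,"az": -0.1333,"claw": 1},{"x": 0.4833,"y": 0.375,"z": 0,"ax": 0,"ay": 0,"az": -0.1667,"claw": 1}], squeeze=50)

```text
time: 2.08
tcp_pos: [0.4077, -0.3856, 0.2566]
orientation: [0.0, 0.999, -0.041, 0.0]
ft_force: [0.6, -1.0, -1.1]
grip_width: 0.999
grasp_force: 0.0
```

In the tool's units: 4 cm / 60 = 0.0667, 3.3 cm / 60 = 0.055.

>>> jog_arm(steps=[{"x": 0.0667,"y": 0.055,"z": 0,"ax": 0,"ay": 0,"az": 0,"claw": 1},{"x": 0.0667,"y": 0.055,"z": 0,"ax": 0,"ay": 0,"az": 0,"claw": 1},{"x": 0.0667,"y": 0.055,"z": 0,"ax": 0,"ay": 0,"az": 0,"claw": 1}])

```text
time: 2.45
tcp_pos: [0.446, -0.3539, 0.2562]
orientation: [0.0, 0.999, -0.04, -0.0]
ft_force: [-0.0, 0.1, -0.3]
grip_width: 1.003
grasp_force: 0.0
```

```bash
python3 - <<'E'
from h import *
w=imaging.camera("wrist");cv2.imwrite("pics/wrist2.png",w)
for n,z in [("tray",.08),("tray_handle",.125),("riser",0),("tray_nose",.08)]:
    for r in imaging.landmark_of("wrist",n)[:1]: print(n,round(r["score"],2),np.round(r["centre"],1),ray("wrist",r["centre"],z))
s=state();print(s["time"],s["tcp_pos"],s["orientation"],s["ft_force"])
E
```

```text
tray 0.73 [ 97.9 154.3] [ 0.4993 -0.2057  0.08  ]
tray_handle 0.93 [264.7 164.1] [ 0.4887 -0.3273  0.125 ]
2.7 [ 0.44537582 -0.35482692  0.25636125] [ 8.36302900e-05  9.99154178e-01 -4.11208134e-02 -2.06395942e-05] [0.31267537 0.47634209 0.45443583]
```

View pics/wrist2.png

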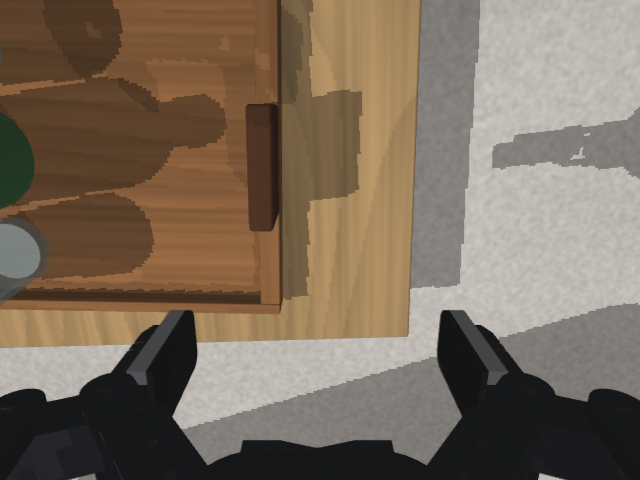

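The wrist view shows the handle at (247–278, 104–230) and the tray's tail edge vertical at column 281. That puts the tray square to the tool, with a heading of about 85.3°.

```bash
python3 - <<'E'
from h import *
print("cam",np.array(imaging.calibration("wrist")["pose"])[:3,3].round(3))
for n,uv,z in [("rim tail near",(281,305),.104),("rim tail far",(279,10),.104),("rimbottom near",(281,312),.080),("h L far",(247,104),.146),("h L near",(248,230),.146),("h R near",(271,230),.146),("h R far",(275,104),.146),("riser tail near",(408,336),.08),("riser tail far",(420,5),.08),("near rim out",(0,302),.104)]: print(n,ray("wrist",uv,z))
for p in [(.4915,-.318,.146),(.4915,-.332,.146),(.4915,-.332,.104)]: print(p,proj("wrist",p))
E
```

```text
cam [ 0.52  -0.361  0.374]
rim tail near [ 0.3851 -0.3241  0.104 ]
rim tail far [ 0.5741 -0.3434  0.104 ]
rimbottom near [ 0.3671 -0.3202  0.08  ]
h L far [ 0.5233 -0.3247  0.146 ]
h L near [ 0.4549 -0.3162  0.146 ]
h R near [ 0.4539 -0.3293  0.146 ]
h R far [ 0.5221 -0.3393  0.146 ]
riser tail near [ 0.3375 -0.4194  0.08  ]
riser tail far [ 0.5744 -0.4308  0.08  ]
near rim out [ 0.4039 -0.1234  0.104 ]
(0.4915, -0.318, 0.146) [242.6 165.8]
(0.4915, -0.332, 0.146) [268.  163.7]
(0.4915, -0.332, 0.104) [275.4 154.8]
```

In the tool's units: -12.5 cm / 60 = -0.2083, 4.3 cm / 60 = 0.0717, -1 degrees / 120 = -0.0083.

>>> jog_arm(steps=[{"x": 0.0717,"y": 0.0458,"z": -0.0167,"ax": 0,"ay": 0,"az": -0.0083,"claw": 1},{"x": 0.0717,"y": 0.0458,"z": -0.0833,"ax": 0,"ay": 0,"az": -0.0083,"claw": 1},{"x": 0.0717,"y": 0.0458,"z": -0.15,"ax": 0,"ay": 0,"az": -0.0083,"claw": 1},{"x": 0.0717,"y": 0.0458,"z": -0.1917,"ax": 0,"ay": 0,"az": -0.0083,"claw": 1},{"x": 0.0717,"y": 0.0458,"z": -0.2083,"ax": 0,"ay": 0,"az": -0.0083,"claw": 1}], squeeze=50)

```text
time: 3.32
tcp_pos: [0.4879, -0.3264, 0.1297]
orientation: [-0.001, 0.999, -0.049, -0.001]
ft_force: [-0.5, -0.2, 0.3]
grip_width: 1.001
grasp_force: 0.0
```

>>> jog_arm(steps=[{"x": 0,"y": 0,"z": 0,"ax": 0,"ay": 0,"az": 0,"claw": 1},{"x": 0,"y": 0,"z": 0,"ax": 0,"ay": 0,"az": 0,"claw": 0.5},{"x": 0,"y": 0,"z": 0,"ax": 0,"ay": 0,"az": 0,"claw": 0.3}])

```text
time: 3.7
tcp_pos: [0.4899, -0.327, 0.1326]
orientation: [0.001, 0.999, -0.049, 0.001]
ft_force: [-0.6, -0.3, 0.1]
grip_width: 0.604
grasp_force: 0.0
```

>>> jog_arm(steps=[{"x": 0,"y": 0,"z": 0,"ax": 0,"ay": 0,"az": 0,"claw": 0.22},{"x": 0,"y": 0,"z": 0,"ax": 0,"ay": 0,"az": 0,"claw": 0.18},{"x": 0,"y": 0,"z": 0,"ax": 0,"ay": 0,"az": 0,"claw": 0.1},{"x": 0,"y": 0,"z": 0,"ax": 0,"ay": 0,"az": 0,"claw": 0},{"x": 0,"y": 0,"z": 0,"ax": 0,"ay": 0,"az": 0,"claw": 0}], squeeze=55)

```text
time: 4.32
tcp_pos: [0.4896, -0.3261, 0.1317]
orientation: [-0.0, 0.999, -0.049, 0.0]
ft_force: [-0.6, 3.5, 5.0]
grip_width: 0.151
grasp_force: 54.8
```

>>> jog_arm(steps=[{"x": 0,"y": 0,"z": 0,"ax": 0,"ay": 0,"az": 0,"claw": 0},{"x": 0,"y": 0,"z": 0,"ax": 0,"ay": 0,"az": 0,"claw": 0}])

```text
time: 4.58
tcp_pos: [0.4896, -0.3261, 0.1317]
orientation: [-0.0, 0.999, -0.049, 0.0]
ft_force: [0.0, 3.8, 6.0]
grip_width: 0.16
grasp_force: 54.8
```

```bash
python3 - <<'E'
from h import *
imaging.camera("top")
for i in range(3):
    imaging.camera("top")
    for n,z in [("tray",.08),("tray_nose",.08),("tray_handle",.125),("station_home",.078),("station",0),("riser",0)]:
        for r in imaging.landmark_of("top",n)[:1]: print(n,round(r["score"],2),ray("top",r["centre"],z))
s=state();print(s["time"],s["tcp_pos"],s["orientation"],s["ft_force"],s["ft_torque"],s["grip_width"],s["grasp_force"])
E
```

```text
tray 0.56 [ 0.5058 -0.21    0.08  ]
tray_nose 0.89 [ 0.5115 -0.0793  0.08  ]
tray_handle 0.84 [ 0.4889 -0.3215  0.125 ]
station_home 0.61 [ 0.5083 -0.2029  0.078 ]
station 0.61 [0.5177 0.0804 0.    ]
riser 0.83 [ 0.5082 -0.0459  0.    ]
tray 0.61 [ 0.5068 -0.209   0.08  ]
tray_nose 0.7 [ 0.5145 -0.0759  0.08  ]
tray_handle 0.79 [ 0.4875 -0.3262  0.125 ]
station_home 0.64 [0.5351 0.3773 0.078 ]
station 0.7 [0.5157 0.0758 0.    ]
riser 0.98 [ 0.5123 -0.0478  0.    ]
tray 0.88 [ 0.5071 -0.207   0.08  ]
tray_nose 0.7 [ 0.5124 -0.0748  0.08  ]
tray_handle 0.7 [ 0.4899 -0.3229  0.125 ]
station_home 0.56 [0.5288 0.3811 0.078 ]
station 0.91 [0.5166 0.074  0.    ]
riser 0.88 [ 0.5073 -0.048   0.    ]
5.675 [ 0.48956384 -0.32605625  0.13173208] [-2.85793621e-04  9.98811776e-01 -4.87321006e-02  3.70170159e-04] [-0.33001522  3.79774527  5.60339082] [ 0.67091711  0.02405348 -0.12101038] 0.15825604151515996 54.77135896682739
```

```bash
python3 - <<'E'
from h import *
t=np.mean([imaging.camera("top").astype(float) for _ in range(4)],0).astype(np.uint8)
# rectify plane z=.096: image col -> world y (.05..0.47) , row -> x (.68...0.38)
s=.0006;H,W=500,700
X,Y=np.meshgrid(.68-s*np.arange(H),.055+s*np.arange(W),indexing="ij")
c=imaging.calibration("top");P=np.linalg.inv(np.array(c["pose"]))
q=np.stack([X,Y,0*X+.096],-1)@P[:3,:3].T+P[:3,3]
R=cv2.remap(t,(q[...,0]/q[...,2]*c["fx"]+c["cx"]).astype(np.float32),(q[...,1]/q[...,2]*c["fy"]+c["cy"]).astype(np.float32),cv2.INTER_CUBIC)
for y in [.1,.2,.3,.4]: cv2.line(R,(int((y-.055)/s),0),(int((y-.055)/s),8),(0,0,255),2)
for x in [.4,.5,.6]: cv2.line(R,(0,int((.68-x)/s)),(8,int((.68-x)/s)),(0,0,255),2)
R=cv2.convertScaleAbs(R,alpha=1.8)
cv2.imwrite("pics/rect.png",R)
E
```

```text
(no output)
```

View pics/rect.png

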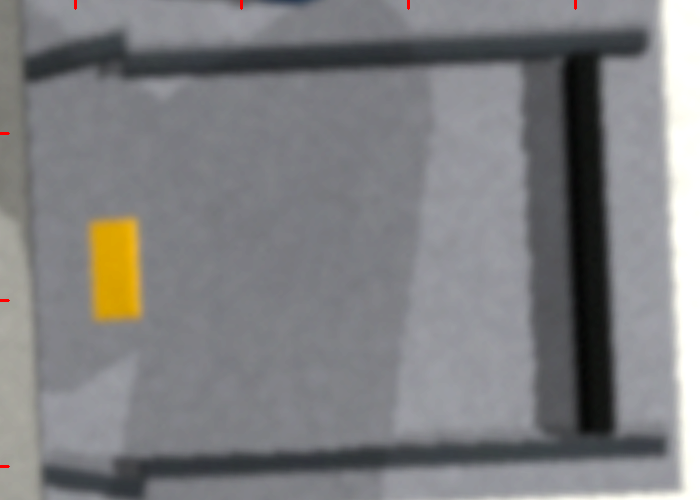

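The rectified view has red ticks at y=0.1 to 0.4 m and x=0.4 to 0.6 m. Measured from it:
- **Rail inner edges:** rows 69 and 458 at column 130, rows 47 and 437 at column 640.
- **Lane:** x = 0.5216 + 0.0425·(y − 0.125), heading 87.6°.
- **Catch and stop:** the catch face is at y ≈ 0.1395, so the stop face is at y ≈ 0.402.

The tail sits about 14 mm to −x of the lane, so I'll square the tray on the riser first.

In the tool's units: 1.4 cm / 60 = 0.0233, 1.3 cm / 60 = 0.0217, 3.2 degrees / 120 = 0.0267.

>>> jog_arm(steps=[{"x": 0.0033,"y": 0,"z": 0,"ax": 0,"ay": 0,"az": 0.0042,"claw": 0},{"x": 0.01,"y": 0,"z": 0,"ax": 0,"ay": 0,"az": 0.0108,"claw": 0},{"x": 0.0167,"y": 0,"z": 0,"ax": 0,"ay": 0,"az": 0.0192,"claw": 0},{"x": 0.0217,"y": 0,"z": 0,"ax": 0,"ay": 0,"az": 0.025,"claw": 0},{"x": 0.0233,"y": 0,"z": 0,"ax": 0,"ay": 0,"az": 0.0267,"claw": 0}])

```text
time: 6.5
tcp_pos: [0.5016, -0.327, 0.1317]
orientation: [0.001, 1.0, -0.021, -0.002]
ft_force: [-8.6, -0.2, 9.9]
grip_width: 0.155
grasp_force: 55.5
```

In the tool's units: 2.2 cm / 60 = 0.0367, 1.8 cm / 60 = 0.03.

>>> jog_arm(steps=[{"x": 0,"y": 0.0033,"z": 0,"ax": 0,"ay": 0,"az": 0,"claw": 0},{"x": 0,"y": 0.01,"z": 0,"ax": 0,"ay": 0,"az": 0,"claw": 0},{"x": 0.0008,"y": 0.02,"z": 0,"ax": 0,"ay": 0,"az": 0,"claw": 0},{"x": 0.0017,"y": 0.03,"z": 0,"ax": 0,"ay": 0,"az": 0,"claw": 0},{"x": 0.0017,"y": 0.0367,"z": 0,"ax": 0,"ay": 0,"az": 0,"claw": 0}])

```text
time: 7.12
tcp_pos: [0.5046, -0.3065, 0.1318]
orientation: [0.002, 1.0, -0.021, 0.0]
ft_force: [-0.1, -6.6, 1.2]
grip_width: 0.157
grasp_force: 54.3
```

```bash
cat > see.py <<'E'
from h import *
def lane(y): return .5216+.0425*(y-.125)
for i in range(2):
    imaging.camera("top")
    for n,z in [("tray",.08),("tray_nose",.08),("tray_handle",.125)]:
        for r in imaging.landmark_of("top",n)[:1]:
            p=ray("top",r["centre"],z); print(n,round(r["score"],2),p,"off lane mm",round(1000*(p[0]-lane(p[1])),1))
s=state();print(s["time"],s["tcp_pos"].round(4),s["orientation"].round(4),s["ft_force"].round(1),s["ft_torque"].round(2),round(s["grip_width"],3),"tcp off lane",round(1000*(s["tcp_pos"][0]-lane(s["tcp_pos"][1])),1))
E
python3 see.py
```

```text
tray 0.69 [ 0.5126 -0.1933  0.08  ] off lane mm 4.5
tray_nose 0.62 [ 0.5162 -0.0493  0.08  ] off lane mm 2.0
tray_handle 0.58 [0.711  0.2307 0.125 ] off lane mm 184.9
tray 0.83 [ 0.5145 -0.1836  0.08  ] off lane mm 6.0
tray_nose 0.67 [ 0.516 -0.054  0.08 ] off lane mm 2.0
tray_handle 0.71 [ 0.5066 -0.3086  0.125 ] off lane mm 3.4
7.525 [ 0.5046 -0.3059  0.1318] [ 1.400e-03  9.998e-01 -2.130e-02  3.000e-04] [ 0.7 -6.2  2.5] [-0.56  0.02 -0.  ] 0.153 tcp off lane 1.3
```

In the tool's units: 4 cm / 60 = 0.0667, 1.3 cm / 60 = 0.0217.

>>> jog_arm(steps=[{"x": 0,"y": 0.0083,"z": -0.0003,"ax": 0,"ay": 0,"az": 0,"claw": 0},{"x": 0,"y": 0.0217,"z": -0.0008,"ax": 0,"ay": 0,"az": 0,"claw": 0},{"x": 0,"y": 0.0367,"z": -0.0008,"ax": 0,"ay": 0,"az": 0,"claw": 0},{"x": 0.0008,"y": 0.0517,"z": -0.0008,"ax": 0,"ay": 0,"az": 0,"claw": 0},{"x": 0.0008,"y": 0.0667,"z": -0.0008,"ax": 0,"ay": 0,"az": 0,"claw": 0}])

```text
time: 8.15
tcp_pos: [0.5055, -0.2666, 0.1317]
orientation: [0.002, 1.0, -0.022, 0.001]
ft_force: [-0.1, -7.4, 3.8]
grip_width: 0.157
grasp_force: 54.7
```

In the tool's units: 4 cm / 60 = 0.0667, 3.5 cm / 60 = 0.0583.

>>> jog_arm(steps=[{"x": 0.0008,"y": 0.015,"z": 0,"ax": 0,"ay": 0,"az": 0,"claw": 0},{"x": 0.0008,"y": 0.03,"z": 0,"ax": 0,"ay": 0,"az": 0,"claw": 0},{"x": 0.0017,"y": 0.045,"z": 0,"ax": 0,"ay": 0,"az": 0,"claw": 0},{"x": 0.0025,"y": 0.0583,"z": 0,"ax": 0,"ay": 0,"az": 0,"claw": 0},{"x": 0.0025,"y": 0.0667,"z": 0,"ax": 0,"ay": 0,"az": 0,"claw": 0}])

```text
time: 8.78
tcp_pos: [0.5072, -0.2266, 0.1319]
orientation: [0.003, 1.0, -0.021, 0.001]
ft_force: [0.0, -9.8, 5.3]
grip_width: 0.159
grasp_force: 54.9
```

```bash
python3 see.py
```

```text
tray 0.93 [ 0.5161 -0.1006  0.08  ] off lane mm 4.1
tray_nose 0.8 [0.5159 0.0289 0.08  ] off lane mm -1.6
tray_handle 0.75 [ 0.5063 -0.2234  0.125 ] off lane mm -0.5
tray 0.7 [ 0.52   -0.1029  0.08  ] off lane mm 8.1
tray_nose 0.55 [0.516  0.0197 0.08  ] off lane mm -1.1
tray_handle 0.58 [ 0.5043 -0.2296  0.125 ] off lane mm -2.2
9.175 [ 0.5072 -0.226   0.1317] [ 1.600e-03  9.998e-01 -2.130e-02  9.000e-04] [ 0.1 -4.6  5.4] [-0.52  0.07 -0.02] 0.153 tcp off lane 0.5
```

In the tool's units: 2.5 cm / 60 = 0.0417, 2.1 cm / 60 = 0.035, 0.5 degrees / 120 = 0.0042.

>>> jog_arm(steps=[{"x": 0,"y": 0.005,"z": 0,"ax": 0.0025,"ay": 0,"az": 0,"claw": 0},{"x": 0.0008,"y": 0.015,"z": 0,"ax": 0.0042,"ay": 0,"az": 0,"claw": 0},{"x": 0.0008,"y": 0.025,"z": 0,"ax": 0.0042,"ay": 0,"az": 0,"claw": 0},{"x": 0.0017,"y": 0.035,"z": 0,"ax": 0.0042,"ay": 0,"az": 0,"claw": 0},{"x": 0.0017,"y": 0.0417,"z": 0,"ax": 0.0042,"ay": 0,"az": 0,"claw": 0}])

```text
time: 9.8
tcp_pos: [0.5081, -0.202, 0.1317]
orientation: [-0.001, 1.0, -0.021, 0.001]
ft_force: [0.7, -8.6, 4.2]
grip_width: 0.154
grasp_force: 54.9
```

```bash
python3 see.py; python3 - <<'E'
from h import *
i=imaging.camera("scene");cv2.imwrite("pics/s2.png",cv2.resize(i[120:300,180:420],(800,600),interpolation=cv2.INTER_CUBIC))
E
```

```text
tray 0.8 [ 0.5161 -0.086   0.08  ] off lane mm 3.5
tray_nose 0.76 [0.5158 0.0487 0.08  ] off lane mm -2.6
tray_handle 0.74 [ 0.5089 -0.2019  0.125 ] off lane mm 1.2
tray 0.89 [ 0.5161 -0.0816  0.08  ] off lane mm 3.3
tray_nose 0.89 [0.5194 0.0544 0.08  ] off lane mm 0.8
tray_handle 0.81 [ 0.5117 -0.1968  0.125 ] off lane mm 3.8
10.2 [ 0.5081 -0.2016  0.1317] [-1.900e-03  9.998e-01 -2.130e-02  7.000e-04] [-0.2 -5.5  5.6] [-1.5   0.05 -0.01] 0.155 tcp off lane 0.3
```

View pics/s2.png

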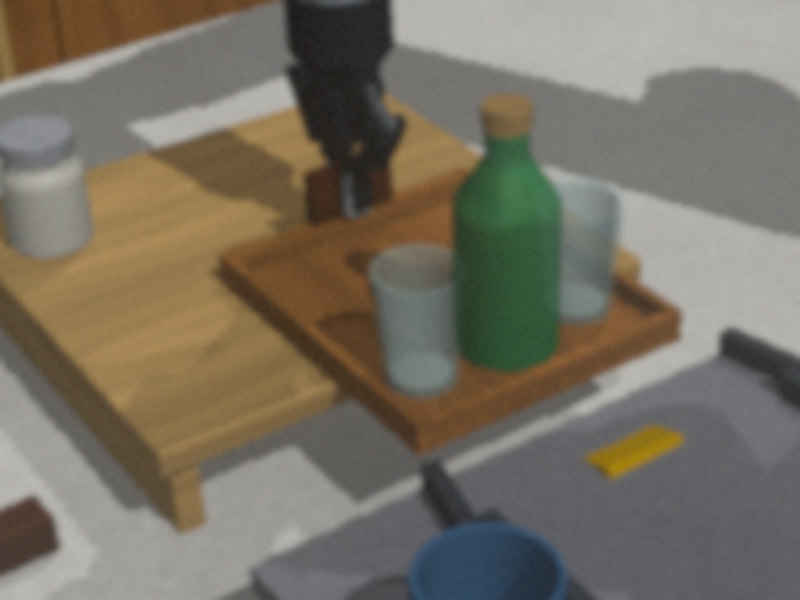

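The crop shows the tray level, with the bottle and tumblers upright. The nose corner at (425,445) is close to the mouth.

In the tool's units: 3 cm / 60 = 0.05, 2.4 cm / 60 = 0.04, 0.1 degrees / 120 = 0.0008.

>>> jog_arm(steps=[{"x": 0,"y": 0.0067,"z": 0,"ax": 0.0008,"ay": 0,"az": 0,"claw": 0},{"x": 0.0008,"y": 0.0167,"z": 0,"ax": 0.0008,"ay": 0,"az": 0,"claw": 0},{"x": 0.0017,"y": 0.0283,"z": 0,"ax": 0.0008,"ay": 0,"az": 0,"claw": 0},{"x": 0.0017,"y": 0.04,"z": 0,"ax": 0.0008,"ay": 0,"az": 0,"claw": 0},{"x": 0.0025,"y": 0.05,"z": 0,"ax": 0.0008,"ay": 0,"az": 0,"claw": 0}])

```text
time: 10.88
tcp_pos: [0.5094, -0.1721, 0.1317]
orientation: [-0.002, 1.0, -0.022, 0.001]
ft_force: [-1.0, -8.7, 4.6]
grip_width: 0.157
grasp_force: 55.0
```

```bash
python3 see.py
```

```text
tray 0.89 [ 0.5244 -0.0574  0.08  ] off lane mm 10.6
tray_nose 0.73 [0.5153 0.0785 0.08  ] off lane mm -4.3
tray_handle 0.83 [ 0.515  -0.1679  0.125 ] off lane mm 5.8
tray 0.71 [ 0.5152 -0.0459  0.08  ] off lane mm 0.9
tray_nose 0.69 [0.518  0.0797 0.08  ] off lane mm -1.7
tray_handle 0.6 [ 0.5152 -0.1744  0.125 ] off lane mm 6.3
11.275 [ 0.5096 -0.1714  0.1317] [-2.800e-03  9.998e-01 -2.120e-02  6.000e-04] [-0.4 -3.8  5.5] [-1.58  0.14  0.03] 0.157 tcp off lane 0.6
```

```bash
cat > edges.py <<'E'
from h import *
def lane(y): return .5216+.0425*(y-.125)
def edges(ys,z=.104):
    t=np.mean([imaging.camera("top").astype(float) for _ in range(3)],0).astype(np.float32)
    sat=(t.max(2)-t.min(2))/(t.max(2)+1)
    L=[]
    for y in ys:
        xs=np.arange(.36,.68,.0005)
        uv=np.array([proj("top",(x,y,z)) for x in xs]).astype(np.float32)
        v=cv2.remap(sat,uv[:,:1],uv[:,1:],cv2.INTER_LINEAR)[:,0]
        k=np.where(v>.3)[0]
        if len(k): L.append((y,xs[k[0]],xs[k[-1]])); print("y %.3f lo %.4f hi %.4f w %.4f mid off lane %.1f mm"%(y,xs[k[0]],xs[k[-1]],xs[k[-1]]-xs[k[0]],1000*((xs[k[0]]+xs[k[-1]])/2-lane(y))))
    L=np.array(L);
    for j in (1,2): print("edge heading",90-np.degrees(np.arctan(np.polyfit(L[:,0],L[:,j],1)[0])))
if __name__=="__main__":
    import sys; edges([float(a) for a in sys.argv[1:]])
E
python3 edges.py -.025 -.01 .005 .02 .035 .05 .06 .07
```

```text
y -0.025 lo 0.4070 hi 0.6270 w 0.2200 mid off lane 1.8 mm
y -0.010 lo 0.4080 hi 0.6275 w 0.2195 mid off lane 1.9 mm
y 0.005 lo 0.4090 hi 0.5635 w 0.1545 mid off lane -30.2 mm
y 0.020 lo 0.4080 hi 0.5655 w 0.1575 mid off lane -30.4 mmTraceback (most recent call last):
  File "edges.py", line 16, in <module>
    import sys; edges([float(a) for a in sys.argv[1:]])
                ~~~~~^^^^^^^^^^^^^^^^^^^^^^^^^^^^^^^^^^
  File "edges.py", line 9, in edges
    uv=np.array([proj("top",(x,y,z)) for x in xs]).astype(np.float32)
                 ~~~~^^^^^^^^^^^^^^^
  File "h.py", line 8, in proj
    c=imaging.calibration(cam);P=np.linalg.inv(np.array(c["pose"]))
ValueError: time passes only in moves, steps and waits
```

```bash
python3 - <<'E'
s=open("h.py").read()
s=s.replace("def ray","import functools\n_cal=functools.lru_cache(None)(imaging.calibration)\ndef cal(c): return imaging.calibration(c) if c=='wrist' else _cal(c)\ndef ray").replace('c=imaging.calibration(cam)','c=cal(cam)')
open("h.py","w").write(s)
e=open("edges.py").read()
e=e.replace('mid off lane %.1f mm"%(','lo %.1f hi %.1f mm"%(').replace('1000*((xs[k[0]]+xs[k[-1]])/2-lane(y))','1000*(xs[k[0]]+.110-lane(y)),1000*(xs[k[-1]]-.110-lane(y))').replace("v>.3","v>.22")
open("edges.py","w").write(e)
E
python3 edges.py -.035 -.025 -.01 .005 .02 .035 .05 .06 .07
```

```text
y -0.035 lo 0.4060 hi 0.6275 w 0.2215 lo 1.2 hi 2.7 mm
y -0.025 lo 0.4060 hi 0.6280 w 0.2220 lo 0.8 hi 2.8 mm
y -0.010 lo 0.4070 hi 0.6285 w 0.2215 lo 1.1 hi 2.6 mm
y 0.005 lo 0.4085 hi 0.6170 w 0.2085 lo 2.0 hi -9.5 mm
y 0.020 lo 0.4075 hi 0.6235 w 0.2160 lo 0.4 hi -3.6 mm
y 0.035 lo 0.4080 hi 0.6310 w 0.2230 lo 0.2 hi 3.2 mm
y 0.050 lo 0.4090 hi 0.6320 w 0.2230 lo 0.6 hi 3.6 mm
y 0.060 lo 0.4090 hi 0.6325 w 0.2235 lo 0.2 hi 3.7 mm
y 0.070 lo 0.4095 hi 0.6335 w 0.2240 lo 0.2 hi 4.2 mm
edge heading 88.16018037878558
edge heading 85.98609266798161
```

The tray is on heading and about 1.9 mm to +x of the lane. I'll trim that while sliding on.

In the tool's units: 3.5 cm / 60 = 0.0583, 1.9 cm / 60 = 0.0317.

>>> jog_arm(steps=[{"x": -0.0008,"y": 0.0067,"z": 0,"ax": 0,"ay": 0,"az": 0,"claw": 0},{"x": -0.0017,"y": 0.0183,"z": 0,"ax": 0,"ay": 0,"az": 0,"claw": 0},{"x": -0.0008,"y": 0.0317,"z": 0,"ax": 0,"ay": 0,"az": 0,"claw": 0},{"x": 0,"y": 0.045,"z": 0,"ax": 0,"ay": 0,"az": 0,"claw": 0},{"x": 0,"y": 0.0583,"z": 0,"ax": 0,"ay": 0,"az": 0,"claw": 0}])

```text
time: 12.2
tcp_pos: [0.5098, -0.1374, 0.1319]
orientation: [-0.001, 1.0, -0.022, 0.001]
ft_force: [-0.6, -8.4, 5.6]
grip_width: 0.161
grasp_force: 54.9
```

In the tool's units: 4 cm / 60 = 0.0667, 3.2 cm / 60 = 0.0533.

>>> jog_arm(steps=[{"x": 0.0008,"y": 0.0133,"z": 0,"ax": 0,"ay": 0,"az": 0,"claw": 0},{"x": 0.0008,"y": 0.0267,"z": 0,"ax": 0,"ay": 0,"az": 0,"claw": 0},{"x": 0.0017,"y": 0.04,"z": 0,"ax": 0,"ay": 0,"az": 0,"claw": 0},{"x": 0.0025,"y": 0.0533,"z": 0,"ax": 0,"ay": 0,"az": 0,"claw": 0},{"x": 0.0025,"y": 0.0667,"z": 0,"ax": 0,"ay": 0,"az": 0,"claw": 0}])

```text
time: 12.82
tcp_pos: [0.5114, -0.0976, 0.132]
orientation: [-0.001, 1.0, -0.022, 0.001]
ft_force: [0.2, -10.0, 6.5]
grip_width: 0.157
grasp_force: 55.0
```

```bash
python3 see.py|tail -1; python3 edges.py -.03 -.01 .01 .04 .06
```

```text
13.225 [ 0.5113 -0.0966  0.1318] [-0.0025  0.9998 -0.0213  0.001 ] [ 0.4 -5.8  6.2] [-1.81  0.09 -0.05] 0.156 tcp off lane -0.8
y -0.030 lo 0.4045 hi 0.6255 w 0.2210 lo -0.5 hi 0.5 mm
y -0.010 lo 0.4055 hi 0.6265 w 0.2210 lo -0.4 hi 0.6 mm
y 0.010 lo 0.4055 hi 0.6295 w 0.2240 lo -1.2 hi 2.8 mm
y 0.040 lo 0.4070 hi 0.6305 w 0.2235 lo -1.0 hi 2.5 mm
y 0.060 lo 0.4075 hi 0.6315 w 0.2240 lo -1.3 hi 2.7 mm
edge heading 88.11594976890821
edge heading 86.06442393181055
```

In the tool's units: 3.7 cm / 60 = 0.0617, 2.9 cm / 60 = 0.0483, -0.6 degrees / 120 = -0.005.

>>> jog_arm(steps=[{"x": 0,"y": 0.0083,"z": 0,"ax": -0.0017,"ay": 0,"az": 0,"claw": 0},{"x": 0.0008,"y": 0.0217,"z": 0,"ax": -0.0033,"ay": 0,"az": 0,"claw": 0},{"x": 0.0017,"y": 0.035,"z": 0,"ax": -0.005,"ay": 0,"az": 0,"claw": 0},{"x": 0.0017,"y": 0.0483,"z": 0,"ax": -0.005,"ay": 0,"az": 0,"claw": 0},{"x": 0.0025,"y": 0.0617,"z": 0,"ax": -0.005,"ay": 0,"az": 0,"claw": 0}])

```text
time: 14.0
tcp_pos: [0.5126, -0.0599, 0.1318]
orientation: [0.003, 1.0, -0.022, 0.001]
ft_force: [-1.0, -9.3, 5.5]
grip_width: 0.158
grasp_force: 55.3
```

In the tool's units: 3.8 cm / 60 = 0.0633, 3.2 cm / 60 = 0.0533.

>>> jog_arm(steps=[{"x": 0.0008,"y": 0.0133,"z": 0,"ax": 0,"ay": 0,"az": 0,"claw": 0},{"x": 0.0017,"y": 0.0267,"z": 0,"ax": 0,"ay": 0,"az": 0,"claw": 0},{"x": 0.0017,"y": 0.04,"z": 0,"ax": 0,"ay": 0,"az": 0,"claw": 0},{"x": 0.0025,"y": 0.0533,"z": 0,"ax": 0,"ay": 0,"az": 0,"claw": 0},{"x": 0.0025,"y": 0.0633,"z": 0,"ax": 0,"ay": 0,"az": 0,"claw": 0}])

```text
time: 14.62
tcp_pos: [0.5129, -0.0209, 0.1304]
orientation: [-0.0, 1.0, -0.02, -0.0]
ft_force: [0.9, -4.7, -1.2]
grip_width: 0.159
grasp_force: 54.0
```

```bash
python3 see.py|tail -1; python3 edges.py -.01 0.01 .04 .055 0.07
```

```text
15.025 [ 0.5129 -0.0203  0.1305] [-1.100e-03  9.998e-01 -1.990e-02 -3.000e-04] [ 1.2  2.4 -4.4] [-0.11 -0.21 -0.14] 0.158 tcp off lane -2.5
y -0.010 lo 0.3600 hi 0.6800 w 0.3200 lo -45.9 hi 54.1 mm
y 0.010 lo 0.3600 hi 0.6795 w 0.3195 lo -46.7 hi 52.8 mm
y 0.040 lo 0.4050 hi 0.6280 w 0.2230 lo -3.0 hi 0.0 mm
y 0.055 lo 0.4055 hi 0.6290 w 0.2235 lo -3.1 hi 0.4 mm
y 0.070 lo 0.4060 hi 0.6305 w 0.2245 lo -3.3 hi 1.2 mm
edge heading 54.81079834586254
edge heading 127.68357100360814
```

In the tool's units: 3.4 cm / 60 = 0.0567, -0.15 cm / 60 = -0.0025.

>>> jog_arm(steps=[{"x": 0.0008,"y": 0.005,"z": -0.0017,"ax": 0,"ay": 0,"az": 0,"claw": 0},{"x": 0.0025,"y": 0.0167,"z": -0.0025,"ax": 0,"ay": 0,"az": 0,"claw": 0},{"x": 0.0033,"y": 0.03,"z": -0.0033,"ax": 0,"ay": 0,"az": 0,"claw": 0},{"x": 0.0042,"y": 0.0433,"z": -0.0033,"ax": 0,"ay": 0,"az": 0,"claw": 0},{"x": 0.005,"y": 0.0567,"z": -0.0033,"ax": 0,"ay": 0,"az": 0,"claw": 0}])

```text
time: 15.8
tcp_pos: [0.5169, -0.0057, 0.1298]
orientation: [-0.006, 1.0, -0.008, 0.001]
ft_force: [-0.7, -5.3, 0.9]
grip_width: 0.159
grasp_force: 54.5
```

```bash
python3 see.py|tail -1; python3 edges.py .04 .055 0.07 .085 .1
```

```text
16.2 [ 0.5169 -0.0053  0.1296] [-0.0061  0.9999 -0.0081  0.001 ] [ 0.9 -4.1  1.7] [-1.79 -0.01  0.03] 0.155 tcp off lane 0.8
y 0.040 lo 0.3600 hi 0.6300 w 0.2700 lo -48.0 hi 2.0 mm
y 0.055 lo 0.4075 hi 0.6305 w 0.2230 lo -1.1 hi 1.9 mm
y 0.070 lo 0.4075 hi 0.6315 w 0.2240 lo -1.8 hi 2.2 mm
y 0.085 lo 0.4080 hi 0.6320 w 0.2240 lo -1.9 hi 2.1 mm
y 0.100 lo 0.4080 hi 0.6305 w 0.2225 lo -2.5 hi -0.0 mm
edge heading 57.24547247225962
edge heading 89.04515874612781
```

```bash
python3 -c "
from h import *
s=state();print(s['qpos'].round(4),s['tau'].round(1),s['time'])"
```

```text
[-0.0175  0.2463 -0.4408  0.8819  0.0123  3.1403] [  2.5 -45.2  29.2   0.2   2.3   0. ] 16.35
```

Joint 6 has reached its limit at 3.14 rad. The tray now rests on the station with its centre of mass about 95 mm inside the mouth. I'll let go, turn the tool half a turn and grip again.

>>> jog_arm(steps=[{"x": 0,"y": 0,"z": 0,"ax": 0,"ay": 0,"az": 0,"claw": 0.3},{"x": 0,"y": 0,"z": 0,"ax": 0,"ay": 0,"az": 0,"claw": 0.6},{"x": 0,"y": 0,"z": 0,"ax": 0,"ay": 0,"az": 0,"claw": 1},{"x": 0,"y": 0,"z": 0,"ax": 0,"ay": 0,"az": 0,"claw": 1},{"x": 0,"y": 0,"z": 0,"ax": 0,"ay": 0,"az": 0,"claw": 1}])

```text
time: 16.98
tcp_pos: [0.5159, -0.0037, 0.1288]
orientation: [-0.008, 1.0, -0.008, -0.0]
ft_force: [-0.2, -0.3, -0.3]
grip_width: 0.998
grasp_force: 0.0
```

In the tool's units: 11 cm / 60 = 0.1833, 9 cm / 60 = 0.15, -0.9 degrees / 120 = -0.0075.

>>> jog_arm(steps=[{"x": 0,"y": 0,"z": 0.0333,"ax": 0,"ay": 0,"az": 0,"claw": 1},{"x": 0,"y": 0,"z": 0.0833,"ax": 0,"ay": 0,"az": 0,"claw": 1},{"x": 0,"y": 0,"z": 0.15,"ax": -0.0075,"ay": 0,"az": 0,"claw": 1},{"x": 0,"y": 0,"z": 0.1833,"ax": -0.0075,"ay": 0,"az": 0,"claw": 1}])

```text
time: 17.48
tcp_pos: [0.5167, -0.0061, 0.241]
orientation: [-0.001, 1.0, -0.006, 0.001]
ft_force: [-0.4, 0.1, -0.6]
grip_width: 1.003
grasp_force: 0.0
```

In the tool's units: 50 degrees / 120 = 0.4167.

>>> jog_arm(steps=[{"x": 0,"y": 0,"z": 0,"ax": 0,"ay": 0,"az": 0.0833,"claw": 1},{"x": 0,"y": 0,"z": 0,"ax": 0,"ay": 0,"az": 0.1667,"claw": 1},{"x": 0,"y": 0,"z": 0,"ax": 0,"ay": 0,"az": 0.25,"claw": 1},{"x": 0,"y": 0,"z": 0,"ax": 0,"ay": 0,"az": 0.3333,"claw": 1},{"x": 0,"y": 0,"z": 0,"ax": 0,"ay": 0,"az": 0.4167,"claw": 1}])

```text
time: 18.1
tcp_pos: [0.5158, -0.0061, 0.2388]
orientation: [-0.001, 0.908, 0.42, -0.0]
ft_force: [-0.0, 0.9, -0.4]
grip_width: 0.997
grasp_force: 0.0
```

In the tool's units: 50 degrees / 120 = 0.4167.

>>> jog_arm(steps=[{"x": 0,"y": 0,"z": 0,"ax": 0,"ay": 0,"az": 0.0833,"claw": 1},{"x": 0,"y": 0,"z": 0,"ax": 0,"ay": 0,"az": 0.1667,"claw": 1},{"x": 0,"y": 0,"z": 0,"ax": 0,"ay": 0,"az": 0.25,"claw": 1},{"x": 0,"y": 0,"z": 0,"ax": 0,"ay": 0,"az": 0.3333,"claw": 1},{"x": 0,"y": 0,"z": 0,"ax": 0,"ay": 0,"az": 0.4167,"claw": 1}])

```text
time: 18.73
tcp_pos: [0.5158, -0.0061, 0.2388]
orientation: [-0.001, 0.645, 0.764, -0.001]
ft_force: [-0.4, 0.5, 0.5]
grip_width: 1.001
grasp_force: 0.0
```

In the tool's units: 50 degrees / 120 = 0.4167.

>>> jog_arm(steps=[{"x": 0,"y": 0,"z": 0,"ax": 0,"ay": 0,"az": 0.0833,"claw": 1},{"x": 0,"y": 0,"z": 0,"ax": 0,"ay": 0,"az": 0.1667,"claw": 1},{"x": 0,"y": 0,"z": 0,"ax": 0,"ay": 0,"az": 0.25,"claw": 1},{"x": 0,"y": 0,"z": 0,"ax": 0,"ay": 0,"az": 0.3333,"claw": 1},{"x": 0,"y": 0,"z": 0,"ax": 0,"ay": 0,"az": 0.4167,"claw": 1}])

```text
time: 19.35
tcp_pos: [0.5158, -0.0061, 0.2388]
orientation: [-0.0, 0.262, 0.965, -0.001]
ft_force: [-0.7, 0.4, 0.0]
grip_width: 1.002
grasp_force: 0.0
```

```bash
python3 -c "
from h import *
s=state();print(s['qpos'].round(4),s['tcp_pos'].round(4),s['orientation'].round(4),s['time'])"; python3 edges.py .025 .055 0.07 .085
```

```text
[-0.0108  0.1651 -0.278   1.129  -0.0018  0.5192] [ 0.5158 -0.0061  0.2388] [-4.000e-04  2.619e-01  9.651e-01 -1.000e-03] 19.35
y 0.025 lo 0.3600 hi 0.6800 w 0.3200 lo -47.4 hi 52.7 mm
y 0.055 lo 0.4070 hi 0.6310 w 0.2240 lo -1.6 hi 2.4 mm
y 0.070 lo 0.4075 hi 0.6315 w 0.2240 lo -1.8 hi 2.2 mm
y 0.085 lo 0.4080 hi 0.6320 w 0.2240 lo -1.9 hi 2.1 mm
edge heading 50.583051881108645
edge heading 129.48202189423512
```

In the tool's units: 28.5 degrees / 120 = 0.2375.

>>> jog_arm(steps=[{"x": 0,"y": 0,"z": 0,"ax": 0,"ay": 0,"az": 0.0833,"claw": 1},{"x": 0,"y": 0,"z": 0,"ax": 0,"ay": 0,"az": 0.1667,"claw": 1},{"x": 0,"y": 0,"z": 0,"ax": 0,"ay": 0,"az": 0.2375,"claw": 1},{"x": 0,"y": 0,"z": 0,"ax": 0,"ay": 0,"az": 0.2375,"claw": 1}])

```text
time: 20.0
tcp_pos: [0.5159, -0.0061, 0.2388]
orientation: [-0.0, 0.021, 1.0, -0.001]
ft_force: [0.3, -0.2, 0.6]
grip_width: 1.001
grasp_force: 0.0
```

```bash
python3 - <<'E'
from h import *
w=imaging.camera("wrist");cv2.imwrite("pics/wrist3.png",w)
for n,z in [("tray",.078),("tray_handle",.123)]:
    for r in imaging.landmark_of("wrist",n)[:1]: print(n,round(r["score"],2),np.round(r["centre"],1),ray("wrist",r["centre"],z))
for y in(.0,-.007,.007,-.014): print(y,proj("wrist",(.516,y,.144)),proj("wrist",(.481,y,.144)),proj("wrist",(.551,y,.144)))
s=state();print(s['qpos'].round(4),s['tcp_pos'].round(4),s['orientation'].round(4),s['time'])
E
```

```text
tray 0.9 [497.2 220.2] [0.5192 0.1187 0.078 ]
tray_handle 0.76 [322.8 242.9] [ 0.5157 -0.0027  0.123 ]
0.0 [328.3 255.5] [326.1 192.1] [330.3 313.3]
-0.007 [315.4 256. ] [312.6 192.6] [318.  313.7]
0.007 [341.2 255. ] [339.6 191.5] [342.6 312.8]
-0.014 [302.6 256.5] [299.1 193.2] [305.8 314.2]
[-0.0106  0.1643 -0.2788  1.1278 -0.0022  0.0311] [ 0.5159 -0.0062  0.2388] [-1.000e-04  2.090e-02  9.998e-01 -1.100e-03] 20.15
```

View pics/wrist3.png

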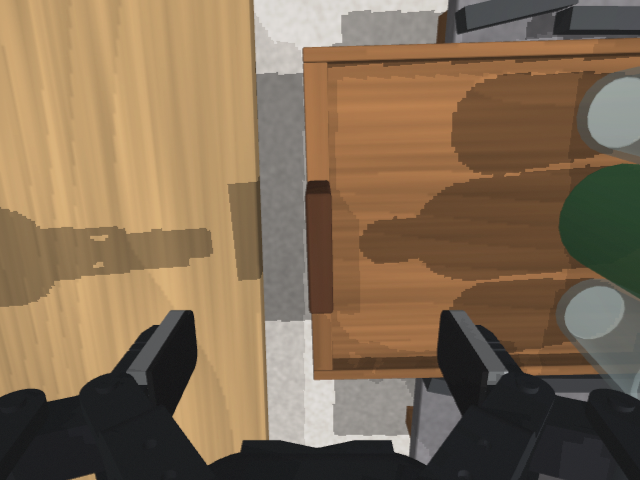

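The wrist view shows the handle at (306–333, 181–313), centred at about y = −0.004 and square between the open fingers. The load is standing. Re-gripping now.

In the tool's units: -11 cm / 60 = -0.1833, -10.5 cm / 60 = -0.175, 1 degrees / 120 = 0.0083.

>>> jog_arm(steps=[{"x": 0,"y": 0.0033,"z": -0.0667,"ax": 0,"ay": 0,"az": 0.0083,"claw": 1},{"x": 0,"y": 0.0033,"z": -0.1333,"ax": 0,"ay": 0,"az": 0.0083,"claw": 1},{"x": 0,"y": 0.0033,"z": -0.175,"ax": 0,"ay": 0,"az": 0.0083,"claw": 1},{"x": 0,"y": 0.0033,"z": -0.1833,"ax": 0,"ay": 0,"az": 0.0083,"claw": 1},{"x": 0,"y": 0.0033,"z": -0.1833,"ax": 0,"ay": 0,"az": 0.0083,"claw": 0.5}])

```text
time: 20.78
tcp_pos: [0.5162, -0.0042, 0.1292]
orientation: [0.0, 0.011, 1.0, -0.001]
ft_force: [0.4, 0.7, -0.0]
grip_width: 0.815
grasp_force: 0.0
```

>>> jog_arm(steps=[{"x": 0,"y": 0,"z": 0,"ax": 0,"ay": 0,"az": 0,"claw": 0.3},{"x": 0,"y": 0,"z": 0,"ax": 0,"ay": 0,"az": 0,"claw": 0.22},{"x": 0,"y": 0,"z": 0,"ax": 0,"ay": 0,"az": 0,"claw": 0.18},{"x": 0,"y": 0,"z": 0,"ax": 0,"ay": 0,"az": 0,"claw": 0.1},{"x": 0,"y": 0,"z": 0,"ax": 0,"ay": 0,"az": 0,"claw": 0}], squeeze=50)

```text
time: 21.4
tcp_pos: [0.5163, -0.0047, 0.1295]
orientation: [0.001, 0.011, 1.0, -0.002]
ft_force: [-1.7, -3.3, 5.1]
grip_width: 0.161
grasp_force: 49.7
```

In the tool's units: 1 cm / 60 = 0.0167, 0.5 cm / 60 = 0.0083, -1 degrees / 120 = -0.0083.

>>> jog_arm(steps=[{"x": 0,"y": 0,"z": 0,"ax": 0,"ay": 0,"az": 0,"claw": 0},{"x": 0,"y": 0.0017,"z": 0,"ax": 0,"ay": 0,"az": -0.0033,"claw": 0},{"x": 0,"y": 0.0083,"z": 0,"ax": 0,"ay": 0,"az": -0.0067,"claw": 0},{"x": 0,"y": 0.0167,"z": 0,"ax": 0,"ay": 0,"az": -0.0083,"claw": 0}])

```text
time: 21.9
tcp_pos: [0.5161, 0.004, 0.1295]
orientation: [0.0, 0.02, 1.0, -0.003]
ft_force: [-1.9, -9.9, 5.4]
grip_width: 0.157
grasp_force: 49.6
```

```bash
python3 see.py|tail -1; python3 edges.py .055 0.07 .085 .1
```

```text
22.3 [0.5162 0.0047 0.1295] [ 4.000e-04  1.950e-02  9.998e-01 -2.300e-03] [-2.6 -6.1  5.7] [-0.76  0.28  0.14] 0.157 tcp off lane -0.3
y 0.055 lo 0.3600 hi 0.6800 w 0.3200 lo -48.6 hi 51.4 mm
y 0.070 lo 0.4080 hi 0.6325 w 0.2245 lo -1.3 hi 3.2 mm
y 0.085 lo 0.4095 hi 0.6335 w 0.2240 lo -0.4 hi 3.6 mm
y 0.100 lo 0.4095 hi 0.6325 w 0.2230 lo -1.0 hi 2.0 mm
edge heading 44.99999999999988
edge heading 133.3297558701928
```

In the tool's units: 3.8 cm / 60 = 0.0633, 3 cm / 60 = 0.05.

>>> jog_arm(steps=[{"x": 0,"y": 0.01,"z": 0,"ax": 0,"ay": 0,"az": 0,"claw": 0},{"x": 0.0008,"y": 0.0233,"z": 0,"ax": 0,"ay": 0,"az": 0,"claw": 0},{"x": 0.0017,"y": 0.0367,"z": 0,"ax": 0,"ay": 0,"az": 0,"claw": 0},{"x": 0.0017,"y": 0.05,"z": 0,"ax": 0,"ay": 0,"az": 0,"claw": 0},{"x": 0.0025,"y": 0.0633,"z": 0,"ax": 0,"ay": 0,"az": 0,"claw": 0}])

```text
time: 23.08
tcp_pos: [0.518, 0.0422, 0.1295]
orientation: [0.001, 0.02, 1.0, -0.003]
ft_force: [-0.1, -9.4, 5.6]
grip_width: 0.158
grasp_force: 49.6
```

In the tool's units: 3.9 cm / 60 = 0.065, 3.2 cm / 60 = 0.0533.

>>> jog_arm(steps=[{"x": 0.0008,"y": 0.0133,"z": 0,"ax": 0,"ay": 0,"az": 0,"claw": 0},{"x": 0.0008,"y": 0.0267,"z": 0,"ax": 0,"ay": 0,"az": 0,"claw": 0},{"x": 0.0017,"y": 0.04,"z": 0,"ax": 0,"ay": 0,"az": 0,"claw": 0},{"x": 0.0025,"y": 0.0533,"z": 0,"ax": 0,"ay": 0,"az": 0,"claw": 0},{"x": 0.0025,"y": 0.065,"z": 0,"ax": 0,"ay": 0,"az": 0,"claw": 0}])

```text
time: 23.7
tcp_pos: [0.5196, 0.0813, 0.1295]
orientation: [0.001, 0.02, 1.0, -0.003]
ft_force: [-1.1, -8.8, 6.1]
grip_width: 0.161
grasp_force: 49.6
```

```bash
python3 see.py; python3 edges.py .13 .16 .18
```

```text
tray 0.63 [0.5298 0.1991 0.08  ] off lane mm 5.1
tray_nose 0.83 [0.5326 0.3306 0.08  ] off lane mm 2.3
tray 0.75 [0.5236 0.202  0.08  ] off lane mm -1.3
tray_nose 0.77 [0.5264 0.3371 0.08  ] off lane mm -4.2
tray_handle 0.45 [0.4589 0.2662 0.125 ] off lane mm -68.7
24.1 [0.5196 0.0822 0.1295] [ 8.000e-04  1.970e-02  9.998e-01 -1.700e-03] [-0.3 -4.2  5. ] [-0.53 -0.   -0.04] 0.157 tcp off lane -0.2
y 0.130 lo 0.3600 hi 0.6800 w 0.3200 lo -51.8 hi 48.2 mm
y 0.160 lo 0.3600 hi 0.6800 w 0.3200 lo -53.1 hi 46.9 mm
y 0.180 lo 0.4130 hi 0.6800 w 0.2670 lo -0.9 hi 46.1 mm
edge heading 45.686600974488535
edge heading 89.99999999999997
```

In the tool's units: 4.3 cm / 60 = 0.0717, 1.7 cm / 60 = 0.0283.

>>> jog_arm(steps=[{"x": 0.0008,"y": 0.0133,"z": 0,"ax": 0,"ay": 0,"az": 0,"claw": 0},{"x": 0.0008,"y": 0.0283,"z": 0,"ax": 0,"ay": 0,"az": 0,"claw": 0},{"x": 0.0017,"y": 0.0433,"z": 0,"ax": 0,"ay": 0,"az": 0,"claw": 0},{"x": 0.0025,"y": 0.0583,"z": 0,"ax": 0,"ay": 0,"az": 0,"claw": 0},{"x": 0.0033,"y": 0.0717,"z": 0,"ax": 0,"ay": 0,"az": 0,"claw": 0}])

```text
time: 24.88
tcp_pos: [0.5214, 0.1242, 0.1296]
orientation: [0.001, 0.02, 1.0, -0.003]
ft_force: [-0.2, -11.1, 6.9]
grip_width: 0.16
grasp_force: 49.7
```

In the tool's units: 1.1 cm / 60 = 0.0183, 0.9 cm / 60 = 0.015.

>>> jog_arm(steps=[{"x": 0,"y": 0.005,"z": 0,"ax": 0,"ay": 0,"az": 0,"claw": 0},{"x": 0.0008,"y": 0.0083,"z": 0,"ax": 0,"ay": 0,"az": 0,"claw": 0},{"x": 0.0008,"y": 0.0117,"z": 0,"ax": 0,"ay": 0,"az": 0,"claw": 0},{"x": 0.0008,"y": 0.015,"z": 0,"ax": 0,"ay": 0,"az": 0,"claw": 0},{"x": 0.0008,"y": 0.0183,"z": 0,"ax": 0,"ay": 0,"az": 0,"claw": 0}])

```text
time: 25.5
tcp_pos: [0.522, 0.1349, 0.1296]
orientation: [0.001, 0.02, 1.0, -0.003]
ft_force: [0.2, -10.0, 8.4]
grip_width: 0.154
grasp_force: 49.7
```

In the tool's units: 0.45 cm / 60 = 0.0075, 0.3 cm / 60 = 0.005.

>>> jog_arm(steps=[{"x": 0,"y": 0.0025,"z": 0,"ax": 0,"ay": 0,"az": 0,"claw": 0},{"x": 0,"y": 0.005,"z": 0,"ax": 0,"ay": 0,"az": 0,"claw": 0},{"x": 0,"y": 0.0075,"z": 0,"ax": 0,"ay": 0,"az": 0,"claw": 0}])

```text
time: 25.88
tcp_pos: [0.522, 0.1394, 0.1295]
orientation: [0.001, 0.02, 1.0, -0.003]
ft_force: [0.8, -8.7, 6.8]
grip_width: 0.156
grasp_force: 49.7
```

In the tool's units: 0.48 cm / 60 = 0.008, 0.02 cm / 60 = 0.0003.

>>> jog_arm(steps=[{"x": 0,"y": 0.002,"z": 0,"ax": 0,"ay": 0,"az": 0,"claw": 0},{"x": 0,"y": 0.004,"z": 0,"ax": 0,"ay": 0,"az": 0,"claw": 0},{"x": 0,"y": 0.006,"z": 0,"ax": 0,"ay": 0,"az": 0,"claw": 0},{"x": 0.0003,"y": 0.008,"z": 0,"ax": 0,"ay": 0,"az": 0,"claw": 0}])

```text
time: 26.38
tcp_pos: [0.5221, 0.1441, 0.1295]
orientation: [0.001, 0.02, 1.0, -0.003]
ft_force: [-0.4, -9.8, 7.1]
grip_width: 0.16
grasp_force: 49.8
```

In the tool's units: 0.3 cm / 60 = 0.005, 0.2 cm / 60 = 0.0033.

>>> jog_arm(steps=[{"x": 0,"y": 0.0017,"z": 0,"ax": 0,"ay": 0,"az": 0,"claw": 0},{"x": 0,"y": 0.0033,"z": 0,"ax": 0,"ay": 0,"az": 0,"claw": 0},{"x": 0,"y": 0.005,"z": 0,"ax": 0,"ay": 0,"az": 0,"claw": 0}])

```text
time: 26.75
tcp_pos: [0.5222, 0.1472, 0.1295]
orientation: [0.001, 0.02, 1.0, -0.003]
ft_force: [0.4, -9.4, 7.2]
grip_width: 0.155
grasp_force: 49.7
```

Sliding force is steady at about 9–10 N with no stop contact yet.

In the tool's units: 0.3 cm / 60 = 0.005, 0.2 cm / 60 = 0.0033.

>>> jog_arm(steps=[{"x": 0,"y": 0.0017,"z": 0,"ax": 0,"ay": 0,"az": 0,"claw": 0},{"x": 0,"y": 0.0033,"z": 0,"ax": 0,"ay": 0,"az": 0,"claw": 0},{"x": 0,"y": 0.005,"z": 0,"ax": 0,"ay": 0,"az": 0,"claw": 0}])

```text
time: 27.12
tcp_pos: [0.522, 0.1487, 0.1295]
orientation: [0.001, 0.02, 1.0, -0.005]
ft_force: [-1.7, -17.1, 9.3]
grip_width: 0.156
grasp_force: 50.2
```

In the tool's units: 0.2 cm / 60 = 0.0033, 0.1 cm / 60 = 0.0017.

>>> jog_arm(steps=[{"x": 0,"y": 0.0017,"z": 0,"ax": 0,"ay": 0,"az": 0,"claw": 0},{"x": 0,"y": 0.0033,"z": 0,"ax": 0,"ay": 0,"az": 0,"claw": 0}])

```text
time: 27.38
tcp_pos: [0.5215, 0.149, 0.1295]
orientation: [0.0, 0.021, 1.0, -0.006]
ft_force: [-4.0, -23.7, 12.3]
grip_width: 0.161
grasp_force: 52.7
```

```bash
python3 - <<'E'
from h import *
for cam in ["top","scene","wrist"]:
    t=imaging.camera(cam)
    cv2.imwrite(f"pics/end_{cam}.png",t)
    m=cv2.inRange(cv2.cvtColor(t,cv2.COLOR_BGR2HSV),(18,150,60),(32,255,255))
    cs=sorted(cv2.findContours(m,0,2)[0],key=cv2.contourArea)[-2:]
    for c in cs: 
        if cv2.contourArea(c)>8: print(cam,cv2.contourArea(c),cv2.boundingRect(c),[ray(cam,p,.083).tolist() for p in cv2.boxPoints(cv2.minAreaRect(c))])
    for p in [(.522,.1395,.085),(.522,.1395,.078),(.492,.138,.085),(.552,.139,.085)]: print(proj(cam,p))
s=state();print(s["time"],s["ft_force"])
E
```

```text
top 11.5 (290, 56, 9, 8) [[1.095, 0.1735, 0.083], [1.1077, 0.1538, 0.083], [1.0927, 0.1456, 0.083], [1.0801, 0.1653, 0.083]]
[285.  267.9]
[285.2 268.3]
[284.6 280. ]
[286.1 256. ]
[373.3 255.3]
[373.2 257.9]
[383.3 249.4]
[362.4 260.8]
wrist 5487.0 (232, 220, 65, 126) [[0.4869, 0.1149, 0.083], [0.4862, 0.1409, 0.083], [0.5447, 0.141, 0.083], [0.5457, 0.1123, 0.083]]
[295.9 298.1]
[296.8 291.1]
[288.  231.4]
[298.6 358.5]
27.525 [ -3.21502631 -20.6219639   12.33543455]
```

```bash
python3 - <<'E'
import cv2
w=cv2.imread("pics/end_wrist.png")
cv2.imwrite("pics/endc.png",cv2.resize(w[190:370,200:440],(800,600),interpolation=cv2.INTER_CUBIC))
E
```

```text
(no output)
```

View pics/endc.png

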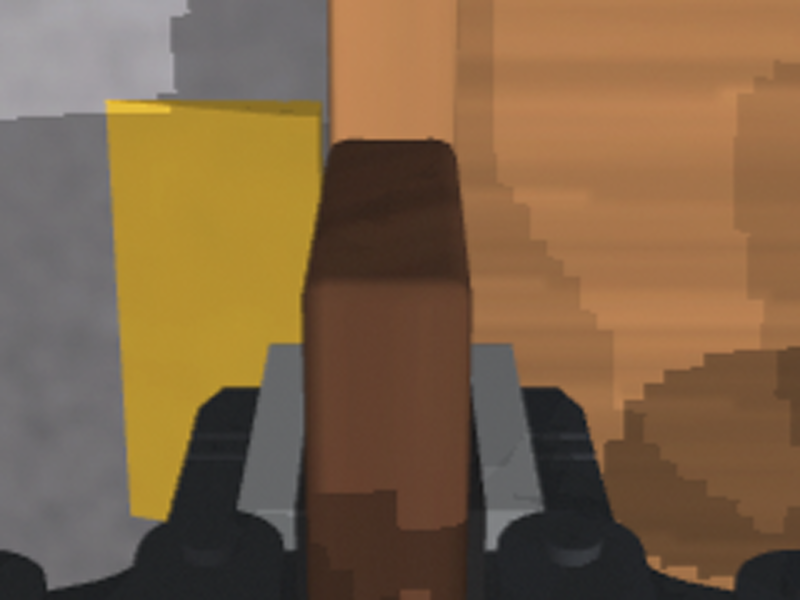

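The last crop shows the yellow catch fully exposed at (107–320). Its wedge side is raised and its square face is just behind the tray's tail at (330), so it has snapped up. I'll ease off the pressure, open and lift away.

In the tool's units: -0.15 cm / 60 = -0.0025, -0.1 cm / 60 = -0.0017.

>>> jog_arm(steps=[{"x": 0,"y": -0.0017,"z": 0,"ax": 0,"ay": 0,"az": 0,"claw": 0},{"x": 0,"y": -0.0025,"z": 0,"ax": 0,"ay": 0,"az": 0,"claw": 0},{"x": 0,"y": -0.0025,"z": 0,"ax": 0,"ay": 0,"az": 0,"claw": 0.3},{"x": 0,"y": -0.0025,"z": 0,"ax": 0,"ay": 0,"az": 0,"claw": 0.7},{"x": 0,"y": -0.0025,"z": 0,"ax": 0,"ay": 0,"az": 0,"claw": 0.9}])

```text
time: 28.15
tcp_pos: [0.5216, 0.153, 0.1287]
orientation: [-0.0, 0.019, 1.0, -0.001]
ft_force: [0.7, -0.3, -0.4]
grip_width: 0.719
grasp_force: 0.0
```

In the tool's units: 12 cm / 60 = 0.2, 9 cm / 60 = 0.15.

>>> jog_arm(steps=[{"x": 0,"y": 0,"z": 0,"ax": 0,"ay": 0,"az": 0,"claw": 0.9},{"x": 0,"y": 0,"z": 0.025,"ax": 0,"ay": 0,"az": 0,"claw": 0.9},{"x": 0,"y": 0,"z": 0.0833,"ax": 0,"ay": 0,"az": 0,"claw": 0.9},{"x": 0,"y": 0,"z": 0.15,"ax": 0,"ay": 0,"az": 0,"claw": 0.9},{"x": 0,"y": 0,"z": 0.2,"ax": 0,"ay": 0,"az": 0,"claw": 0.9}])

```text
time: 28.78
tcp_pos: [0.5221, 0.1529, 0.2518]
orientation: [0.001, 0.019, 1.0, -0.001]
ft_force: [1.0, -0.3, 0.0]
grip_width: 0.897
grasp_force: 0.0
```

```bash
python3 - <<'E'
from h import *
w=imaging.camera("wrist");cv2.imwrite("pics/fin.png",w)
hsv=cv2.cvtColor(w,cv2.COLOR_BGR2HSV)
m=cv2.inRange(hsv,(18,150,60),(32,255,255))
c=max(cv2.findContours(m,0,2)[0],key=cv2.contourArea);print(cv2.contourArea(c),cv2.boundingRect(c),[ray("wrist",p,.083).tolist() for p in cv2.boxPoints(cv2.minAreaRect(c))])
for r in imaging.landmark_of("wrist","tray_handle")[:1]: print(ray("wrist",r["centre"],.123))
for cam in["scene","top"]:
    imaging.camera(cam)
    for n in ["bottle","tumbler","tray_nose","mug","sugar_jar"]: print(cam,n,[(round(r["score"],2),ray(cam,r["centre"],.08).tolist()) for r in imaging.landmark_of(cam,n)[:2]])
s=state();print(s["time"],s["tcp_pos"],s["ft_force"].round(1))
E
```

```text
2954.5 (260, 173, 39, 84) [[0.4906, 0.1152, 0.083], [0.4916, 0.1417, 0.083], [0.5533, 0.1385, 0.083], [0.5522, 0.1103, 0.083]]
[0.5251 0.1495 0.123 ]
scene bottle [(0.88, [0.5279, 0.3349, 0.08])]
scene tumbler [(0.78, [0.455, 0.332, 0.08]), (0.59, [0.603, 0.3406, 0.08])]
scene tray_nose [(0.86, [0.5434, 0.4033, 0.08])]
scene mug [(0.72, [0.7231, 0.2317, 0.08])]
scene sugar_jar []
top bottle [(0.89, [0.5332, 0.3412, 0.08])]
top tumbler [(0.96, [0.4598, 0.3366, 0.08]), (0.7, [0.6051, 0.3371, 0.08])]
top tray_nose [(0.81, [0.5275, 0.403, 0.08])]
top mug []
top sugar_jar [(0.71, [0.6917, -0.3529, 0.08])]
29.475 [0.5214299  0.15255122 0.24844111] [ 0.3 -0.3  0.2]
```

```bash
python3 -c "
from station import job
print(job.hand_in())"
```

```text
the job is handed in; nothing more can be done
None
```

The tray is home against the stop with the catch up behind it and the bottle and both tumblers standing. I let go of it once partway, resting on the station, to turn the gripper and re-grip. The arm is clear and the job was handed in at about 29.5 s.

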